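Load a panel meter on the test turntable and crank it under the probe

TASK

Take the panel meter out of the parts bin and set it down flat, terminals up and without dropping it, in the empty nest of the test turntable. Then crank the handwheel clockwise, about two turns, until that meter stands squarely under the probe head at the back of the turntable. Leave the other parts in the bin.

Things in the scene. Friction and masses are not known exactly. Their poses are not given: they have to be found in the camera images.
- meter_center (a point): the loose panel meter, half-way up on its axis. Black, 62 mm high, 160 g or so, lying face down on the bin floor: at the bottom a flange 62 mm across and 10 mm thick, on it a barrel 44 mm across and 42 mm high (from 10 to 52 mm above the underside), on top two brass terminal studs 10 mm high, 20 mm apart. z up along the barrel. Grip the barrel. Three like meters are already clamped in the other nests.
- bin_in (a point): centre of the inner floor (5 mm above the bench) of the fixed open grey plastic bin, 270 by 250 mm outside (x, y), 50 mm high, walls 5 mm. Axes along the bin's sides. Its four parts stand one in each quarter, about 60 mm (x) and 55 mm (y) from the centre; which part is where changes.
- capacitor_center (a point): another part in the bin, to be left there: a black can capacitor 45 mm across, 52 mm high, without a flange; half-way up.
- dial_knob_center (a point): another part in the bin, to be left there: a black tuning knob 54 mm across, 26 mm high; half-way up.
- transformer_center (a point): another part in the bin, to be left there: a small transformer 50 by 40 mm, 42 mm high; half-way up.
- nest (a point): centre of the floor of the empty nest on the round steel turntable (236 mm across, its top 70 mm above the bench); the floor is the turntable's top, ringed by an aluminium rim 6 mm high, 70 mm inside and 80 mm outside diameter. It lies 72 mm from the turntable's axis; the point's -x axis points outward from that axis. The other three nests, every 90 degrees, hold clamped meters rising 62 mm above the turntable's top.
- probe (a point): the point on the turntable's top (70 mm up) straight under the probe head, 72 mm from the turntable's axis on the side away from the robot; fixed on the indexer's base. The probe's pins end 145 mm above the bench, clear of the meters. Its -x axis points to the turntable's axis.
- wheel_axis (a point): point on the upright axis of the handwheel, 130 mm above the bench. The handwheel is an aluminium disc 124 mm across, its top 90 mm above the bench, on a gearbox to the left of and in front of the turntable.
- crank_grip (a point): middle of the grip of the handwheel's crank handle, 130 mm above the bench and 50 mm from the wheel's axis: an upright black handle 20 mm thick, from 92 to 152 mm above the bench, that spins freely on its own axis, so it can be held while it goes round.
- wheel (a joint): angle of the handwheel in rad, growing as it is turned clockwise seen from above; starts within 1.2 of 0. It turns the turntable anticlockwise, geared 4 to 1 (four turns of the wheel to one of the table). At 12.57 (4 pi) the empty nest is exactly under the probe. Stops at -1.6 and 14.17. It turns lightly (about 2 N at the handle) and stays where it is left.
Not all that is in view belongs to the job. Leave any blue look-alike of the part that bears transformer_center alone.

How it is judged:
By the outcome, as a careful person would: the job done as asked, in the order asked, and still so for the second after the job is handed in, with the robot touching nothing.
It also fails if it takes over 67 s, if anything falls off the work surface, if the arm or the gripper's body presses on something with over 40 N, if the wrist force passes 120 N, or if a joint passes its speed limit or range.

ROBOT

A 6-joint arm with a two-finger parallel gripper is mounted at the origin on the work surface. World frame = base frame: x ahead of the robot, y to its left, z up, the work surface at z = 0. Lengths are in mm, angles in rad, forces in N, time in s.
With the tool pointing down it reaches from about 350 to 975 mm from the base axis. Payload 7.1 kg.
Tool frame: the origin (TCP) lies on the front face of the gripper's body, between the roots of the fingers; the fingertips stand 80 mm ahead of it and the grasp point (between the pads) lies 61 mm ahead of it; z points along the fingers, y is the line along which they close (so a half turn about z gives the same grasp; the last joint's range is limited). The gripper opens to 88 mm and grips with 3 to 60 N. Pads are 20 mm wide; open, the fingers measure 115 mm over their backs; the gripper's body (75 mm by 178 mm) begins 61 mm behind the grasp point.
Start: joints at [1.291, 0.423, 1.63, -0, 1.089, -0.019], TCP at [161.127, 603.857, 302.675] pointing down, gripper open.
Joint ranges: [-3, 3], [-0.9, 2.11], [0.09, 2.58], [-1.31, 4.45], [0.11, 2.69], [-2.54, 2.54]. Speed limits (rad/s): [2.39, 2.39, 3.01, 3.14, 3.14, 3.14].

INTERFACE

Orientations are given as a rotation vector (axis times angle).
In Python, from workcell import readout, vision, close_job gives the robot as it stands.
- The arm moves only by the tool servo_tool, never from a script. Its argument "plan" is a list that holds one entry, the list of rows, each a list of 7 numbers: the gripper command: -1 is fully open, 1 is shut, values between are in proportion, then the shift along the world's x, y, z in units of 40 mm (1.0 is 40 mm), then the turn, a rotation vector about the world's x, y, z in units of 5 degrees (1.0 is 5 degrees). A call has 1 to 5 rows; each row shifts and turns the commanded pose from where the row before left it; what a row does not reach is not made up. A row lasts 1/12 s, in which the tool goes at most 41.7 mm and 7.16 degrees, less where a joint would pass 70% of its speed; a pose out of reach is approached as far as the arm can. A call is refused whole if a number of a shift passes 1 or a number of a turn 1, either way. A call with a gripper value outside its range is refused whole. The fingers move at their own pace and stop on an object; the grip force is fixed at half the most. Time passes only in rows, so rows that do not move let the fingers close. It gives the time, the measured TCP pose, the force, the opening and the grip force at its end, in the units of the state.
- readout.get_obs(): the state, without advancing time (a new reading comes with each control period).
- vision.get_image(name): name is "side" or "top" or "wrist"; returns the picture (420x560x3 uint8, red, green, blue); there is no depth.
- vision.camera_params(name): a dict with "fx", "fy", "cx", "cy" (pixels), "rvec" (rotation vector, rad) and "tvec" (3), from world to camera coordinates, as OpenCV has them; the wrist camera has in their place "hand_eye" (4x4, takes a point from camera to tool coordinates, whose origin is the TCP and whose axes are the flange's). Camera axes: x right, y down, z forward; pixel columns grow to the right and rows downward; lengths in mm; the calibration is good to about 2 mm. A picture is of the moment at which its call begins: read the wrist's pose just before it. camera_params takes no time and is no camera call.
- close_job(): hands the job in; it is judged then, once.
The state is a dict: "t": time; "qpos": joint angles; "qvel": joint speeds; "joint_torque": joint torques, N m; "ee_pos": TCP position; "orientation": TCP orientation; "ft_force": force on the tool from outside, world axes, zero at the start; "moment": the same for the moment, N m; "width": finger opening in mm; "grasp_force": force on a finger pad.
Only numpy, scipy, OpenCV 4.12 (cv2) and the standard library are available. Lean on these libraries where they do the work, as an engineer would, in place of code of your own. Each camera call takes 0.05 s, during which the arm holds its last target. There are 200 camera calls.

## Working session

There is one attempt and no reset: what is moved stays moved. The work goes in short steps, Python scripts to look and compute and a tool call to move; the robot and the scene stay as the last step left them, time stands still between calls to the robot, and variables do not carry over. Pictures are saved under pics/ and viewed, at most 10 in all, crops included, and the job is handed in when it is done.

Besides the shell and the picture viewer there is one more tool, called after ">>>" as name(argument=value, ...), one argument or row to a line, values as JSON. servo_tool: Moves the arm, as the interface text tells. Its arguments: {"type":"object","properties":{"plan":{"type":"array"}},"required":["plan"]}

```bash
mkdir -p pics; cat > h.py <<'E'
import numpy as np,cv2
from workcell import readout,vision
def cam(n):
    p=vision.camera_params(n);K=np.array([[p['fx'],0,p['cx']],[0,p['fy'],p['cy']],[0,0,1.]])
    if 'rvec' in p: return K,cv2.Rodrigues(np.array(p['rvec'],float))[0],np.array(p['tvec'],float).ravel()
    o=readout.get_obs();T=np.eye(4);T[:3,:3]=cv2.Rodrigues(np.array(o['orientation'],float))[0];T[:3,3]=o['ee_pos']
    M=np.linalg.inv(T@np.array(p['hand_eye']));return K,M[:3,:3],M[:3,3]
def px2w(c,u,v,z):
    K,R,t=c;d=R.T@np.linalg.solve(K,[u,v,1.]);o=-R.T@t;return o+d*(z-o[2])/d[2]
def w2px(c,P):
    K,R,t=c;q=K@(R@np.array(P,float)+t);return q[:2]/q[2]
def save(n,f):
    c=cam(n);i=vision.get_image(n);cv2.imwrite('pics/'+f,i[:,:,::-1]);return c,i
E
python3 - <<'E'
from h import *
for n in['top','side']:
    c,i=save(n,n+'0.png');print(n,-c[1].T@c[2])
o=readout.get_obs();print(o)
E
```

```text
top [356.14212463 -41.78593255 917.94656283]
side [ 165.63430811 -676.43213065  882.9942765 ]
{'t': 0.1, 'qpos': array([ 1.29101449e+00,  4.23753765e-01,  1.63060751e+00, -1.74469530e-05,
        1.08859205e+00, -1.89852351e-02]), 'qvel': array([ 1.54103416e-03, -6.00873061e-04, -2.83594635e-03, -1.79167453e-05,
        4.02732182e-04,  8.69457028e-04]), 'joint_torque': array([-1.96866049e-04, -5.45616460e+01, -2.74324018e+01,  6.46028691e-02,
        1.87320571e-02, -5.67540451e-05]), 'ee_pos': array([161.0181904 , 603.49805916, 301.98838983]), 'orientation': array([-4.08461329e-01, -3.11473641e+00,  2.11703213e-03]), 'ft_force': array([-0.22712757, -0.02307263,  0.29544452]), 'moment': array([-0.01384759, -0.01518042,  0.07739254]), 'grasp_force': 0.0, 'width': 87.86734305354288}
```

View pics/top0.png

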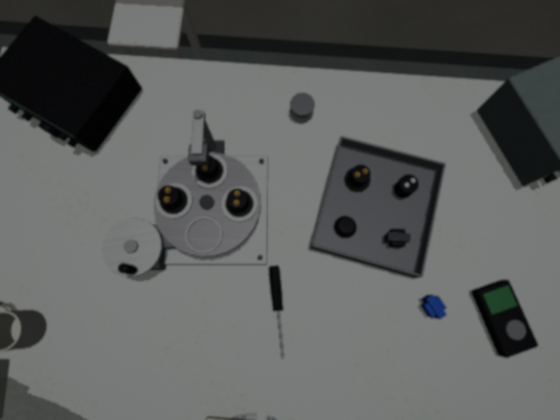

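View pics/side0.png

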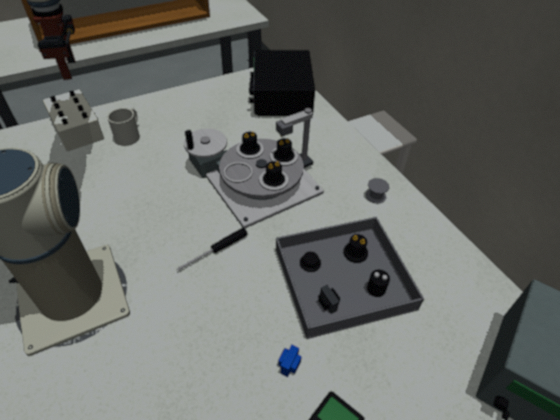

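The top view shows the bin at about (378,207). In it are two upright parts with studs: (358,178) has brass studs and (406,185) has silver ones. The knob is at (345,226) and the transformer at (397,238), with a blue look-alike outside the bin at (434,306). The turntable is at (207,203) with its empty nest at (203,236). The handwheel is at (130,247) and its crank at (128,268). Brass studs and a flange fit the meter, so I'm taking (358,178) and will confirm it in an enlarged crop.

```bash
python3 - <<'E'
from h import *
i=cv2.imread('pics/top0.png')
a=cv2.resize(i[135:275,305:445],None,fx=4,fy=4,interpolation=3)
a=np.clip(a.astype(float)*2,0,255).astype('uint8')
cv2.imwrite('pics/c1.png',a)
b=cv2.resize(i[140:285,95:275],None,fx=4,fy=4,interpolation=3)
cv2.imwrite('pics/c2.png',np.clip(b*1.5,0,255).astype('uint8'))
E
```

```text
(no output)
```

View pics/c1.png

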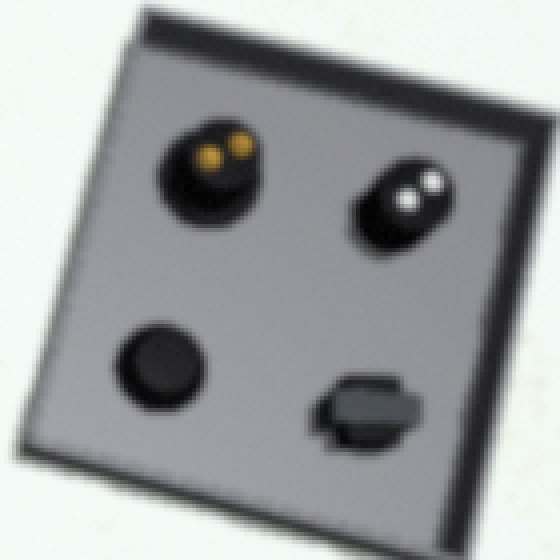

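View pics/c2.png

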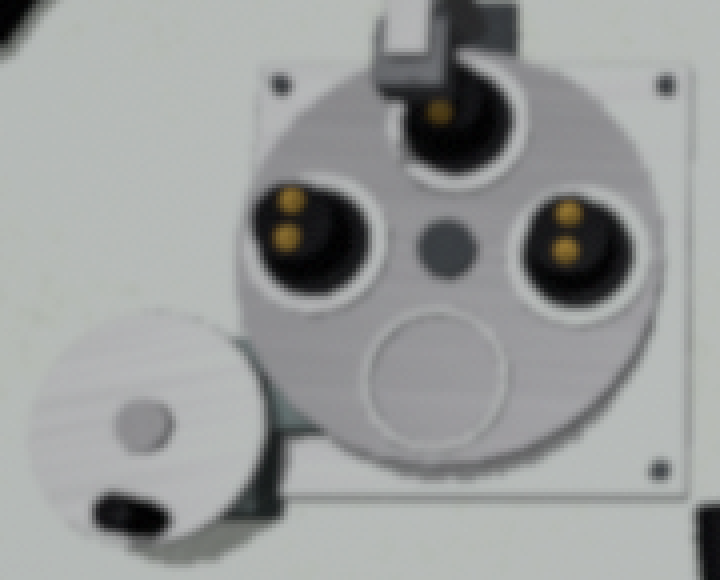

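The crops confirm it. The meter has a round flange around its barrel and brass studs at crop (209,157) and (241,144). The neighbour has silver studs and no flange, so it is the capacitor. The empty nest is at crop (434,380), the wheel at (147,428) and the crank at (130,515).

```bash
python3 - <<'E'
from h import *
np.set_printoptions(precision=1,suppress=True)
c=cam('top')
A=lambda u,v:((u+.5)/4-.5+305,(v+.5)/4-.5+135)
B=lambda u,v:((u+.5)/4-.5+95,(v+.5)/4-.5+140)
f=lambda n,p,z:print(n,px2w(c,*p,z))
f('stud1',A(209,157),67);f('stud2',A(241,144),67);f('flange',A(210,176),12)
f('flL',A(159,176),12);f('flB',A(210,227),12)
for n,p in dict(L=(237,262),R=(660,262),bot=(440,468)).items(): f('table'+n,B(*p),70)
for n,p in dict(L=(362,380),R=(508,380),T=(434,308),Bo=(434,452)).items(): f('nest'+n,B(*p),76)
for n,p in dict(L=(28,428),R=(268,428),T=(147,310),Bo=(147,545)).items(): f('wheel'+n,B(*p),90)
f('crank top',B(112,511),152);f('crank base',B(155,520),92)
for n,p in dict(UL=(142,10),UR=(556,115),LL=(18,455)).items(): f('bin'+n,A(*p),50)
# side fine fits of crank/wheel
i=cv2.imread('pics/side0.png')
a=cv2.resize(i[100:220,170:330],None,fx=4,fy=4,interpolation=3)
b=cv2.resize(i[220:300,270:430],None,fx=4,fy=4,interpolation=3)
cv2.imwrite('pics/c3.png',np.clip(np.vstack([a,b])[:600].astype(float)*1.6,0,255).astype('uint8'))
E
```

```text
stud1 [ 645.5 -180.2   67. ]
stud2 [ 654.5 -197.9   67. ]
flange [ 652.4 -190.2   12. ]
flL [ 650. -160.   12.]
flB [ 620.9 -191.4   12. ]
tableL [538.4 261.9  70. ]
tableR [556.3  30.3  70. ]
tablebot [434.8 136.9  70. ]
nestL [477.8 183.1  76. ]
nestR [483.8 105.1  76. ]
nestT [519.9 149.5  76. ]
nestBo [442.4 139.9  76. ]
wheelL [437.1 350.5  90. ]
wheelR [446.8 225.1  90. ]
wheelT [504.4 298.6  90. ]
wheelBo [381.9 278.4  90. ]
crank top [394.6 273.8 152. ]
crank base [394.8 275.6  92. ]
binUL [ 738.2 -140.7   50. ]
binUR [ 691.8 -380.8   50. ]
binLL [472.2 -85.   50. ]
```

View pics/c3.png

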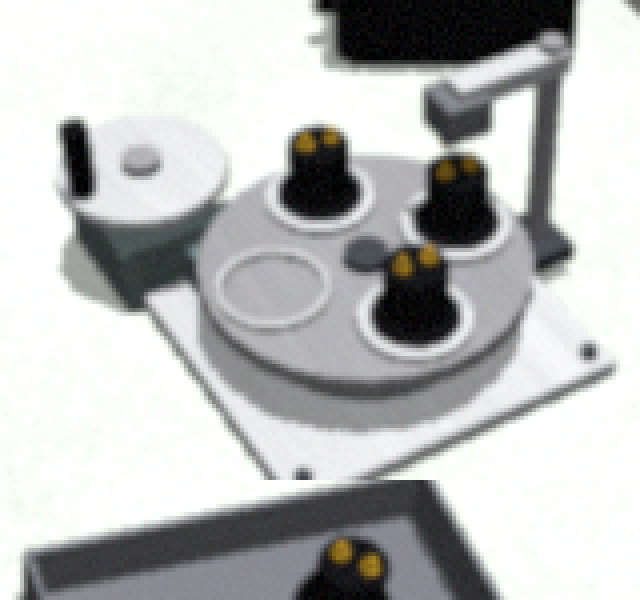

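Side-view check: crank at crop (76,155), nest rim at (273,287), meter studs at (341,552) and (371,567). They agree in layout. The estimates hold against the sizes given: meter about (650,-189), nest about (481,144), wheel axis about (442,288), with the crank 50 mm from it. I'm moving above the meter.

>>> servo_tool(
  plan=[
    [[-1,0.51,-0.826,0,0,0,0],[-1,0.51,-0.826,0,0,0,0],[-1,0.51,-0.826,0,0,0,0],[-1,0.51,-0.826,0,0,0,0],[-1,0.51,-0.826,0,0,0,0]],
  ],
)

```text
t: 0.52
ee_pos: [263.5, 436.9, 302.3]
orientation: [-0.407, -3.115, 0.001]
ft_force: [-0.1, 0.2, -0.8]
width: 88.0
grasp_force: 0.0
```

>>> servo_tool(
  plan=[
    [[-1,0.51,-0.826,0,0,0,0],[-1,0.51,-0.826,0,0,0,0],[-1,0.51,-0.826,0,0,0,0],[-1,0.51,-0.826,0,0,0,0],[-1,0.51,-0.826,0,0,0,0]],
  ],
)

```text
t: 0.93
ee_pos: [365.5, 271.6, 302.6]
orientation: [-0.408, -3.115, 0.0]
ft_force: [1.1, 0.4, 0.2]
width: 87.8
grasp_force: 0.0
```

```bash
python3 - <<'E'
from h import *
np.set_printoptions(precision=1,suppress=True)
c=cam('side')
S=lambda u,v:((u+.5)/4-.5+170,(v+.5)/4-.5+100)
for n,p,z in [('nest',(273,287),76),('wheel',(142,170),90),('crank top',(74,124),152),('crank base',(86,192),92)]: print(n,px2w(c,*S(*p),z))
print('studs',px2w(c,355,237.6,67),px2w(c,362.5,241.4,67))
t=cam('top');B=lambda u,v:((u+.5)/4-.5+95,(v+.5)/4-.5+140)
for p in[(282,84),(666,84),(660,470)]:print('bolt',px2w(t,*B(*p),10))
b=[px2w(t,*B(*p),10)[:2] for p in[(282,84),(666,84),(660,470)]]
print('base angles',np.degrees(np.arctan2(*(b[0]-b[2])[::-1])), np.degrees(np.arctan2(*(b[0]-b[1])[::-1])),np.degrees(np.arctan2(*(b[1]-b[2])[::-1])),(b[0]+b[2])/2)
E
```

```text
nest [482.7 141.8  76. ]
wheel [442.3 282.4  90. ]
crank top [396.7 274.1 152. ]
crank base [397.4 274.2  92. ]
studs [ 645.  -187.7   67. ] [ 654.5 -205.3   67. ]
bolt [663.  272.9  10. ]
bolt [680.7  41.9  10. ]
bolt [448.9  24.3  10. ]
base angles 49.272417173871986 94.38266006315317 4.339830794161135 [555.9 148.6]
```

>>> servo_tool(
  plan=[
    [[-1,0.51,-0.826,0,0,0,0],[-1,0.51,-0.826,0,0,0,0],[-1,0.51,-0.826,0,0,0,0],[-1,0.51,-0.826,0,0,0,0],[-1,0.51,-0.826,0,0,0,0]],
  ],
)

```text
t: 1.35
ee_pos: [467.6, 106.3, 302.6]
orientation: [-0.409, -3.115, 0.0]
ft_force: [0.7, 0.5, -0.9]
width: 87.8
grasp_force: 0.0
```

>>> servo_tool(
  plan=[
    [[-1,0.51,-0.826,0,0,0,0],[-1,0.51,-0.826,0,0,0,0],[-1,0.51,-0.826,0,0,0,0],[-1,0.51,-0.826,0,0,0,0],[-1,0.51,-0.826,0,0,0,0]],
  ],
)

```text
t: 1.77
ee_pos: [569.6, -58.9, 302.4]
orientation: [-0.409, -3.114, -0.0]
ft_force: [1.2, 0.8, -0.2]
width: 87.9
grasp_force: 0.0
```

>>> servo_tool(
  plan=[
    [[-1,0.51,-0.826,-0.5,0,0,0],[-1,0.51,-0.826,-0.5,0,0,0],[-1,0.51,-0.826,-0.5,0,0,0],[-1,0.51,-0.826,-0.5,0,0,0],[-1,0,0,0,0,0,0]],
  ],
)

```text
t: 2.18
ee_pos: [647.6, -187.8, 221.3]
orientation: [-0.413, -3.11, 0.001]
ft_force: [-1.5, 0.4, -0.4]
width: 88.2
grasp_force: 0.0
```

```bash
python3 - <<'E'
from h import *
c,i=save('wrist','w0.png')
print(readout.get_obs()['ee_pos'],-c[1].T@c[2],w2px(c,[650,-191,67]),w2px(c,[650,-191,15]))
np.savez('w0.npz',K=c[0],R=c[1],t=c[2])
E
```

```text
[ 646.67983196 -185.53349967  222.77806096] [ 572.7833147  -166.91472333  303.24863427] [275.95655489 223.42659907] [276.59518912 206.3401168 ]
```

View pics/w0.png

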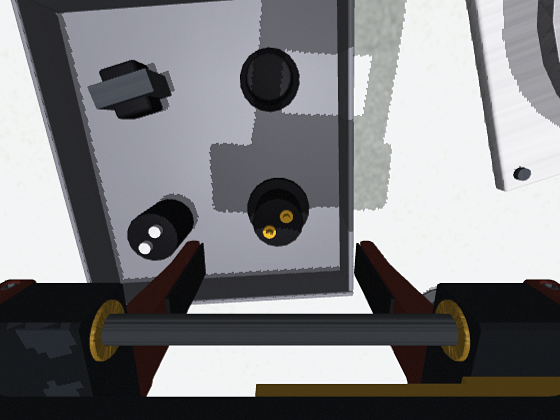

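The wrist view shows the meter at (278,210), its brass studs at (287,216) and (269,232), with clear space on both sides for the fingers. The capacitor is at (160,230).

```bash
python3 - <<'E'
from h import *
d=np.load('w0.npz');c=d['K'],d['R'],d['t']
print(px2w(c,278,224,67),px2w(c,278,208,14), readout.get_obs()['ee_pos'])
E
```

```text
[ 650.91747442 -189.50919624   67.        ] [ 652.27887175 -190.1889513    14.        ] [ 646.67983196 -185.53349967  222.77806096]
```

>>> servo_tool(
  plan=[
    [[-1,0.095,-0.11,-0.4,0,0,0],[-1,0,0,-0.75,0,0,0],[-1,0,0,-0.75,0,0,0],[-1,0,0,-0.75,0,0,0],[-1,0,0,-0.38,0,0,0]],
  ],
)

```text
t: 2.65
ee_pos: [648.9, -185.9, 102.4]
orientation: [-0.407, -3.111, -0.001]
ft_force: [-0.5, 0.4, -0.1]
width: 87.8
grasp_force: 0.0
```

>>> servo_tool(
  plan=[
    [[-1,0,0,0,0,0,0],[-1,0,0,0,0,0,0]],
  ],
)

```text
t: 2.82
ee_pos: [650.6, -186.8, 105.4]
orientation: [-0.408, -3.114, -0.0]
ft_force: [-0.1, -0.8, 1.2]
width: 87.7
grasp_force: 0.0
```

>>> servo_tool(
  plan=[
    [[-1,0,-0.08,-0.1,0,0,0],[0.2,0,0,0,0,0,0],[1,0,0,0,0,0,0],[1,0,0,0,0,0,0],[1,0,0,0,0,0,0]],
  ],
)

```text
t: 3.23
ee_pos: [651.1, -190.8, 102.1]
orientation: [0.409, 3.114, -0.0]
ft_force: [-0.5, -0.5, -1.2]
width: 64.4
grasp_force: 0.0
```

>>> servo_tool(
  plan=[
    [[1,0,0,0,0,0,0],[1,0,0,0,0,0,0],[1,0,0,0,0,0,0],[1,0,0,0,0,0,0],[1,0,0,0,0,0,0]],
  ],
)

```text
t: 3.65
ee_pos: [650.8, -190.6, 101.3]
orientation: [0.409, 3.115, -0.0]
ft_force: [-1.4, -0.1, 2.1]
width: 44.0
grasp_force: 30.0
```

>>> servo_tool(
  plan=[
    [[1,0,0,0.3,0,0,0],[1,0,0,0.6,0,0,0],[1,0,0,0.9,0,0,0],[1,0,0,0.9,0,0,0],[1,0,0,0.8,0,0,0]],
  ],
)

```text
t: 4.07
ee_pos: [650.7, -190.6, 243.6]
orientation: [0.408, 3.115, -0.0]
ft_force: [-0.7, -0.1, -1.3]
width: 43.4
grasp_force: 30.0
```

>>> servo_tool(
  plan=[
    [[1,-0.15,0.3,0.3,0,0,0],[1,-0.353,0.694,0,0,0,0],[1,-0.353,0.694,0,0,0,0],[1,-0.353,0.694,0,0,0,0],[1,-0.353,0.694,0,0,0,0]],
  ],
)

```text
t: 4.48
ee_pos: [587.3, -66.6, 253.9]
orientation: [0.409, 3.114, 0.0]
ft_force: [0.7, 1.6, -0.8]
width: 43.9
grasp_force: 30.0
```

>>> servo_tool(
  plan=[
    [[1,-0.353,0.694,0,0,0,0],[1,-0.353,0.694,0,0,0,0],[1,-0.353,0.694,0,0,0,0],[1,-0.353,0.694,0,0,0,0],[1,-0.353,0.694,0,0,0,0]],
  ],
)

```text
t: 4.9
ee_pos: [516.7, 72.4, 253.9]
orientation: [0.409, 3.114, 0.0]
ft_force: [-0.0, 0.3, -0.9]
width: 43.5
grasp_force: 30.0
```

>>> servo_tool(
  plan=[
    [[1,-0.353,0.694,0,0,0,0],[1,-0.353,0.694,0,0,0,0],[1,-0.19,0.37,0,0,0,0],[1,0,0,0,0,0,0],[1,0,0,0,0,0,0]],
  ],
)

```text
t: 5.32
ee_pos: [481.6, 142.1, 253.8]
orientation: [0.405, 3.115, 0.0]
ft_force: [0.2, -1.2, -1.0]
width: 43.6
grasp_force: 30.0
```

```bash
python3 - <<'E'
from h import *
c,i=save('wrist','w1.png')
o=readout.get_obs();print(o['ee_pos'],o['width'],w2px(c,[481.5,143,76]))
np.savez('w1.npz',K=c[0],R=c[1],t=c[2])
E
```

```text
[482.09847942 141.43965002 253.6814441 ] 43.54492441093768 [279.7822986  210.33094835]
```

View pics/w1.png

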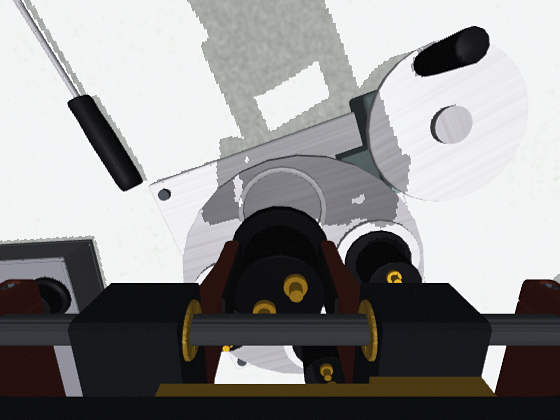

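The wrist view shows the meter held at (281,250) with its flange top edge at row 206. The nest rim arc runs from (241,208) through (283,166) to (325,208). The wheel disc is centred near (448,124), with the crank top at (472,46).

```bash
python3 - <<'E'
from h import *
np.set_printoptions(precision=1,suppress=True)
d=np.load('w1.npz');c=d['K'],d['R'],d['t']
def ext(x,y,z,r):
    P=np.array([w2px(c,[x+r*np.cos(a),y+r*np.sin(a),z]) for a in np.linspace(0,6.28,120)]);return P.min(0),P.max(0)
print('nest',ext(481.5,143,76,40));print('wheel',ext(442.4,287,90,62))
print('flange at 482,141.5 z166',ext(482.1,141.4,167,31), 'crank',w2px(c,[395.5,274.3,152]),w2px(c,[395.5,274.3,92]))
print('hub z70 wheel px',px2w(c,448,124,90))
g=cv2.cvtColor(cv2.imread('pics/w1.png'),6)
for r in(178,185,192,199): print(r,g[r,236:262],g[r,304:332])
print(g[155:180,283])
for r in (80,100,124,150):print(r,[u for u in range(350,545) if abs(int(g[r,u])-int(g[r,u-1]))>12])
E
```

```text
nest (array([234.9, 165.5]), array([324.7, 251.6]))
wheel (array([366. ,  34.3]), array([527.7, 200.7]))
flange at 482,141.5 z166 (array([226.4, 205.8]), array([328.9, 299.8])) crank [473.3  44.7] [423.2  64. ]
hub z70 wheel px [443.  288.6  90. ]
178 [228 225 224 148 117 118 121 122 122 126 123 125 126 127 121 115 112 143
 164 167 162 160 155 148 137 135] [146 156 160 165 171 174 169 142 109 112 123 127 128 127 128 130 130 129
 130 131 132 130 129 132 131 132 130 131]
185 [227 226 226 225 228 227 117 125 125 118 130 167 170 167 163 157 127 112
 125 125 125 125 126 126 128 126] [133 132 132 130 130 131 129 109 148 155 161 166 171 161 112 125 134 133
 133 133 133 133 133 133 134 133 134 131]
192 [221 221 219 221 220 212 144 165 166 164 161 131 113 122 125 123 125 127
 126 126 127 128 129 127 125 127] [135 133 134 134 132 132 134 134 131 133 135 130 106 126 160 161 165 161
 131 117 123 124 123 125 124 125 123 125]
199 [221 218 214 162 247 250 156 157 136  96 126 123 124 123 122 122 123 125
 125 125 126 126 125 125 126 125] [125 127 126 126 126 126 127 127 129 129 131 131 129 131 128 102 146 154
 157 159 157 135 124 123 125 124 126 125]
[168 148  52  82 136 135 134 136 133 132 126 107 114 177 177 161 147 129
 131 130 128 126 130 129 126]
80 [356, 364, 382, 384, 385, 386]
100 [350, 351, 363, 372, 374, 375, 376, 383, 384]
124 [357, 358, 366, 367, 369, 370, 389, 390, 430, 431, 435, 436, 472, 473]
150 [350, 366, 371, 372, 402]
```

```bash
python3 - <<'E'
from h import *
from scipy.optimize import least_squares as L
np.set_printoptions(precision=1,suppress=True)
d=np.load('w1.npz');c=d['K'],d['R'],d['t']
def fit(p,z,r):
    W=np.array([px2w(c,*q,z)[:2] for q in p]);s=L(lambda x:np.hypot(*(W-x).T)-r,W.mean(0)+[40,0]);return s.x,s.fun
print(fit([(252.7,178),(311,178),(246.5,185),(317.7,185),(241.8,192),(322,192),(325,199),(283,167.5)],76,40))
print('flange L,R at current',px2w(c,234,245,157),px2w(c,329,245,157),px2w(c,281,206,167))
E
```

```text
(array([483.9, 144.3]), array([ 0.1,  0. , -0.3, -0.1, -0.1, -0.2, -0. ,  0.3]))
flange L,R at current [472.8 115.1 157. ] [488.2 173.5 157. ] [452.8 151.2 167. ]
```

>>> servo_tool(
  plan=[
    [[1,0.035,0.065,-0.3,0,0,0],[1,0,0,-0.5,0,0,0],[1,0,0,-0.5,0,0,0],[1,0,0,-0.4,0,0,0],[1,0,0,-0.2,0,0,0]],
  ],
)

```text
t: 5.78
ee_pos: [483.2, 142.7, 175.5]
orientation: [-0.411, -3.113, 0.002]
ft_force: [-0.9, -0.1, -1.0]
width: 43.5
grasp_force: 30.0
```

>>> servo_tool(
  plan=[
    [[1,0,0,-0.1,0,0,0],[1,0,0,-0.1,0,0,0],[1,0,0,0,0,0,0]],
  ],
)

```text
t: 6.03
ee_pos: [483.6, 143.8, 169.1]
orientation: [0.41, 3.115, -0.0]
ft_force: [0.2, -0.2, -1.5]
width: 43.5
grasp_force: 30.0
```

No contact with the rim. I'm lowering the last 3 mm in small steps.

>>> servo_tool(
  plan=[
    [[1,0,0,-0.03,0,0,0],[1,0,0,-0.025,0,0,0],[1,0,0,0,0,0,0]],
  ],
)

```text
t: 6.28
ee_pos: [483.5, 144.2, 167.4]
orientation: [0.408, 3.114, 0.001]
ft_force: [-0.1, -0.7, -1.6]
width: 43.8
grasp_force: 30.0
```

>>> servo_tool(
  plan=[
    [[1,0,0,-0.02,0,0,0],[1,0,0,0,0,0,0]],
  ],
)

```text
t: 6.45
ee_pos: [483.3, 144.2, 166.4]
orientation: [0.408, 3.115, 0.0]
ft_force: [-0.0, 0.4, -0.8]
width: 43.8
grasp_force: 30.0
```

>>> servo_tool(
  plan=[
    [[1,0,0,-0.02,0,0,0],[1,0,0,0,0,0,0]],
  ],
)

```text
t: 6.62
ee_pos: [483.4, 144.2, 166.2]
orientation: [0.408, 3.115, 0.0]
ft_force: [-2.4, -0.5, 8.3]
width: 43.6
grasp_force: 30.0
```

>>> servo_tool(
  plan=[
    [[0.4,0,0,0,0,0,0],[-0.2,0,0,0,0,0,0],[-1,0,0,0,0,0,0],[-1,0,0,0,0,0,0],[-1,0,0,0,0,0,0]],
  ],
)

```text
t: 7.03
ee_pos: [483.3, 144.2, 165.3]
orientation: [0.408, 3.115, -0.0]
ft_force: [-0.7, 0.4, -0.5]
width: 67.0
grasp_force: 0.0
```

>>> servo_tool(
  plan=[
    [[-1,0,0,0,0,0,0],[-1,0,0,0,0,0,0],[-1,0,0,0,0,0,0],[-1,0,0,0.2,0,0,0],[-1,0,0,0.4,0,0,0]],
  ],
)

```text
t: 7.45
ee_pos: [482.2, 143.9, 188.5]
orientation: [-0.408, -3.112, 0.002]
ft_force: [0.4, -0.2, -0.3]
width: 88.0
grasp_force: 0.0
```

>>> servo_tool(
  plan=[
    [[-1,0,0,0.8,0,0,0],[-1,0,0,0.85,0,0,0],[-1,-0.4,0.6,0,0,0,0],[-1,-0.45,0.65,0,0,0,0],[-1,-0.45,0.65,0,0,0,0]],
  ],
)

```text
t: 7.87
ee_pos: [431.1, 220.7, 256.8]
orientation: [0.411, 3.113, 0.002]
ft_force: [-0.1, 0.3, -0.2]
width: 87.8
grasp_force: 0.0
```

>>> servo_tool(
  plan=[
    [[-1,-0.45,0.65,0,0,0,0],[-1,-0.4,0.65,0,0,0,0],[-1,-0.05,0.05,0,0,0,0],[-1,0,0,0,0,0,0],[-1,0,0,0,0,0,0]],
  ],
)

```text
t: 8.28
ee_pos: [395.3, 274.1, 255.7]
orientation: [0.407, 3.115, 0.0]
ft_force: [0.3, -1.0, 0.2]
width: 88.0
grasp_force: 0.0
```

```bash
python3 - <<'E'
from h import *
c=cam('top');i=vision.get_image('top')
w,j=save('wrist','w2.png')
a=cv2.resize(i[140:285,95:275][:,:,::-1],None,fx=3,fy=3,interpolation=3)
a=np.clip(a*1.5,0,255).astype('uint8')
b=cv2.resize(j[:,:,::-1],None,fx=.46,fy=.46)
m=np.zeros((435,800,3),'uint8');m[:,:540]=a;m[:193,540:540+b.shape[1]]=b[:193,:260]
cv2.imwrite('pics/m1.png',m)
print(readout.get_obs()['ee_pos'],readout.get_obs()['width'])
E
```

```text
[395.77672059 273.47222373 255.53807876] 87.79097601872542
```

View pics/m1.png

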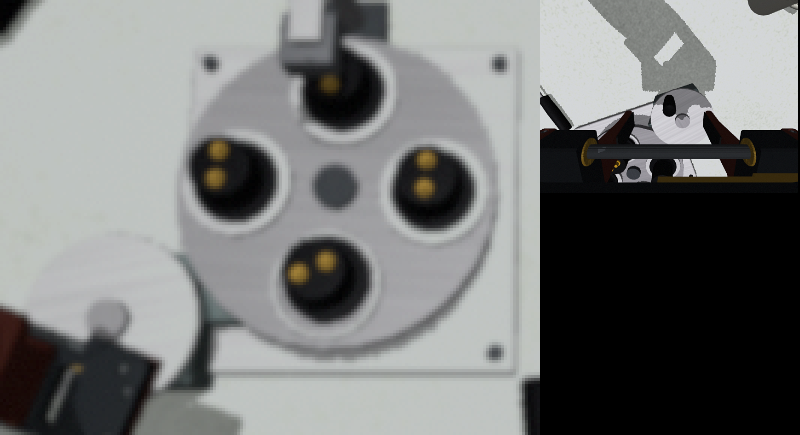

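The meter sits centred in the nest at crop (325,275), upright with its studs up. The open gripper is over the crank. In the wrist inset, the handle is at about (278,224) full scale.

```bash
python3 - <<'E'
from h import *
np.set_printoptions(precision=1,suppress=True)
w=cam('wrist')
for p in([395.5,274.3,152],[395.5,274.3,92],[443,288,92],[443,288,100]):print(w2px(w,p))
g=cv2.cvtColor(cv2.imread('pics/w2.png'),6)
m=(g[190:300,230:330]<50).astype('uint8');n,l,s,ce=cv2.connectedComponentsWithStats(m)
for k in range(1,n):
    if s[k,4]>60: print(s[k]+[230,190,0,0,0],ce[k]+[230,190])
# table geometry from top picture
c=cam('top');i=cv2.imread('pics/top0.png')
B=lambda u,v:((u+.5)/4-.5+95,(v+.5)/4-.5+140)
gg=cv2.cvtColor(i,6)
import itertools
f=lambda pts,z:np.mean([px2w(c,*B(*p),z)[:2] for p in pts],0)
print('rim L',f([(315,243)],76),'rim R',f([(578,255)],76),'rim back',f([(457,122)],76),'front',f([(434,380)],76))
E
```

```text
[279.7 242.6]
[279.7 215.1]
[308.4 260.7]
[309.3 264.8]
[301 190  29   4  61] [318.  190.8]
[246 201  27  23 159] [255.6 211.6]
[ 267  206   29   48 1096] [280.7 230.2]
[294 247  29  13  64] [306.2 250.1]
[230 274  17  11  87] [237.2 278.6]
rim L [551.  218.8] rim R [555.3  74.7] rim back [626.  149.7] front [480.8 144.6]
```

>>> servo_tool(
  plan=[
    [[-1,0,0,-0.4,0,0,0],[-1,0,0,-0.6,0,0,0],[-1,0,0,-0.55,0,0,0],[-0.4,0,0,0,0,0,0],[0.2,0,0,0,0,0,0]],
  ],
)

```text
t: 8.8
ee_pos: [395.3, 273.1, 192.8]
orientation: [-0.411, -3.113, 0.003]
ft_force: [-0.4, 0.3, 0.3]
width: 78.0
grasp_force: 0.0
```

>>> servo_tool(
  plan=[
    [[1,0,0,0,0,0,0],[1,0,0,0,0,0,0],[1,0,0,0,0,0,0],[1,0,0,0,0,0,0],[1,0,0,0,0,0,0]],
  ],
)

```text
t: 9.22
ee_pos: [395.5, 274.3, 194.0]
orientation: [0.408, 3.114, 0.001]
ft_force: [-0.6, -1.6, 0.6]
width: 44.8
grasp_force: 0.0
```

>>> servo_tool(
  plan=[
    [[1,0,0,0,0,0,0],[1,0,0,0,0,0,0],[1,0,0,0,0,0,0],[1,0,0,0,0,0,0],[1,0,0,0,0,0,0]],
  ],
)

```text
t: 9.63
ee_pos: [395.4, 274.3, 193.4]
orientation: [0.408, 3.115, 0.0]
ft_force: [0.3, -0.6, 0.3]
width: 19.3
grasp_force: 30.0
```

```bash
python3 - <<'E'
from h import *
o=readout.get_obs();print(o['ee_pos'],o['ft_force'],o['width'],o['grasp_force'])
t=np.radians(196.5-15*np.arange(26));P=50*np.c_[np.cos(t),np.sin(t)]/40
print(np.diff(P,axis=0).round(3).tolist())
E
```

```text
[395.39241373 274.25130577 193.41117663] [ 0.30096289 -0.56078089  0.28524904] 19.26727692767644 29.99995008151018
[[-0.051, 0.322], [0.034, 0.325], [0.117, 0.305], [0.192, 0.264], [0.254, 0.205], [0.298, 0.133], [0.322, 0.051], [0.325, -0.034], [0.305, -0.117], [0.264, -0.192], [0.205, -0.254], [0.133, -0.298], [0.051, -0.322], [-0.034, -0.325], [-0.117, -0.305], [-0.192, -0.264], [-0.254, -0.205], [-0.298, -0.133], [-0.322, -0.051], [-0.325, 0.034], [-0.305, 0.117], [-0.264, 0.192], [-0.205, 0.254], [-0.133, 0.298], [-0.051, 0.322]]
```

>>> servo_tool(
  plan=[
    [[1,-0.051,0.322,0,0,0,0],[1,0.034,0.325,0,0,0,0],[1,0.117,0.305,0,0,0,0],[1,0,0,0,0,0,0],[1,0,0,0,0,0,0]],
  ],
)

```text
t: 10.05
ee_pos: [400.3, 313.7, 193.5]
orientation: [0.406, 3.113, 0.002]
ft_force: [4.5, -0.7, -0.7]
width: 18.8
grasp_force: 30.0
```

>>> servo_tool(
  plan=[
    [[1,0.192,0.264,0,0,0,0],[1,0.254,0.205,0,0,0,0],[1,0.298,0.133,0,0,0,0],[1,0.322,0.051,0,0,0,0],[1,0.325,-0.034,0,0,0,0]],
  ],
)

```text
t: 10.47
ee_pos: [454.3, 337.2, 193.4]
orientation: [-0.407, -3.113, 0.003]
ft_force: [-3.6, -4.6, 6.4]
width: 18.9
grasp_force: 30.0
```

>>> servo_tool(
  plan=[
    [[1,0.305,-0.117,0,0,0,0],[1,0.264,-0.192,0,0,0,0],[1,0.205,-0.254,0,0,0,0],[1,0.133,-0.298,0,0,0,0],[1,0,0,0,0,0,0]],
  ],
)

```text
t: 10.88
ee_pos: [491.9, 300.5, 193.4]
orientation: [0.41, 3.114, -0.001]
ft_force: [-0.4, -1.5, 1.9]
width: 19.2
grasp_force: 30.0
```

>>> servo_tool(
  plan=[
    [[1,0.051,-0.322,0,0,0,0],[1,-0.034,-0.325,0,0,0,0],[1,-0.117,-0.305,0,0,0,0],[1,-0.192,-0.264,0,0,0,0],[1,-0.254,-0.205,0,0,0,0]],
  ],
)

```text
t: 11.3
ee_pos: [468.9, 244.6, 193.4]
orientation: [0.41, 3.114, 0.002]
ft_force: [-2.9, 9.3, -0.1]
width: 19.0
grasp_force: 30.0
```

>>> servo_tool(
  plan=[
    [[1,-0.298,-0.133,0,0,0,0],[1,-0.322,-0.051,0,0,0,0],[1,-0.325,0.034,0,0,0,0],[1,-0.305,0.117,0,0,0,0],[1,-0.264,0.192,0,0,0,0]],
  ],
)

```text
t: 11.72
ee_pos: [408.8, 251.4, 193.5]
orientation: [0.409, 3.112, 0.002]
ft_force: [7.5, 4.5, -7.1]
width: 19.0
grasp_force: 30.0
```

>>> servo_tool(
  plan=[
    [[1,-0.205,0.254,0,0,0,0],[1,-0.133,0.298,0,0,0,0],[1,0,0,0,0,0,0]],
  ],
)

```text
t: 11.97
ee_pos: [395.0, 274.7, 193.4]
orientation: [0.407, 3.113, 0.002]
ft_force: [3.1, 2.4, -0.5]
width: 19.2
grasp_force: 30.0
```

One turn done with low forces. Starting the second turn.

>>> servo_tool(
  plan=[
    [[1,-0.051,0.322,0,0,0,0],[1,0.034,0.325,0,0,0,0],[1,0.117,0.305,0,0,0,0],[1,0.192,0.264,0,0,0,0],[1,0.254,0.205,0,0,0,0]],
  ],
)

```text
t: 12.38
ee_pos: [416.6, 330.5, 193.4]
orientation: [-0.407, -3.114, 0.003]
ft_force: [1.0, -6.4, 5.2]
width: 19.1
grasp_force: 30.0
```

>>> servo_tool(
  plan=[
    [[1,0.298,0.133,0,0,0,0],[1,0.322,0.051,0,0,0,0],[1,0.325,-0.034,0,0,0,0],[1,0.305,-0.117,0,0,0,0],[1,0.264,-0.192,0,0,0,0]],
  ],
)

```text
t: 12.8
ee_pos: [478.0, 324.5, 193.4]
orientation: [-0.408, -3.114, 0.0]
ft_force: [-4.2, -0.8, 5.3]
width: 18.8
grasp_force: 30.0
```

>>> servo_tool(
  plan=[
    [[1,0.205,-0.254,0,0,0,0],[1,0.133,-0.298,0,0,0,0],[1,0.051,-0.322,0,0,0,0],[1,-0.034,-0.325,0,0,0,0],[1,-0.117,-0.305,0,0,0,0]],
  ],
)

```text
t: 13.22
ee_pos: [487.2, 263.2, 193.4]
orientation: [0.41, 3.114, 0.001]
ft_force: [-5.1, 6.0, 4.1]
width: 18.7
grasp_force: 30.0
```

>>> servo_tool(
  plan=[
    [[1,-0.192,-0.264,0,0,0,0],[1,-0.254,-0.205,0,0,0,0],[1,-0.298,-0.133,0,0,0,0],[1,-0.322,-0.051,0,0,0,0],[1,-0.325,0.034,0,0,0,0]],
  ],
)

```text
t: 13.63
ee_pos: [431.5, 239.0, 193.5]
orientation: [0.41, 3.112, 0.003]
ft_force: [4.5, 9.7, -4.6]
width: 18.9
grasp_force: 30.0
```

>>> servo_tool(
  plan=[
    [[1,-0.305,0.117,0,0,0,0],[1,-0.264,0.192,0,0,0,0],[1,-0.205,0.254,0,0,0,0],[1,-0.133,0.298,0,0,0,0],[1,0,0,0,0,0,0]],
  ],
)

```text
t: 14.05
ee_pos: [395.0, 274.7, 193.4]
orientation: [0.406, 3.113, 0.002]
ft_force: [2.9, 2.3, 0.1]
width: 18.7
grasp_force: 30.0
```

>>> servo_tool(
  plan=[
    [[1,-0.02,0.122,0,0,0,0],[1,-0.018,0.122,0,0,0,0],[1,0,0,0,0,0,0],[1,0,0,0,0,0,0]],
  ],
)

```text
t: 14.38
ee_pos: [393.7, 283.8, 193.4]
orientation: [-0.409, -3.115, -0.0]
ft_force: [0.1, 1.8, 3.2]
width: 18.8
grasp_force: 30.0
```

```bash
python3 - <<'E'
from h import *
c,i=save('top','t2.png')
a=cv2.resize(i[140:285,95:275][:,:,::-1],None,fx=4,fy=4,interpolation=3)
cv2.imwrite('pics/c4.png',np.clip(a*1.5,0,255).astype('uint8'))
save('side','s2.png')
o=readout.get_obs();print(o['ee_pos'],o['ft_force'])
E
```

```text
[393.68659445 283.78017694 193.38986197] [-0.14853417  1.03666502  3.09343623]
```

View pics/c4.png

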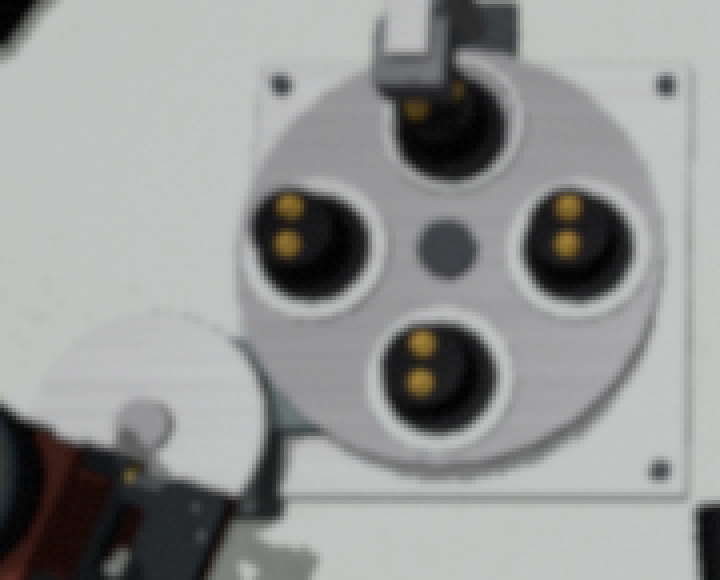

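The picture shows our meter (studs oblique) under the probe at crop (453,118). The rims are at left (314,248), right (577,249) and front (439.5,379).

```bash
python3 - <<'E'
from h import *
from scipy.optimize import least_squares as L
c=cam('top')
t=cam('top');B=lambda u,v:((u+.5)/4-.5+95,(v+.5)/4-.5+140)
f=lambda p,z=76:px2w(c,*B(*p),z)[:2]
l,r,fr,bk=f((314.5,248)),f((577,249)),f((439.5,379)),f((453,118.5))
an=lambda v:np.degrees(np.arctan2(v[1],v[0]))
print(l,r,fr,bk,an(l-r)-90,an(bk-fr))
# sub-pixel: render-free check, stretch the rim model (4 nests) over brightness, and base bolts by dark centroid
def sc(img,ang,cx,cy):
    a=np.linspace(0,2*np.pi,180);s=0
    for k in range(4):
        th=ang+k*np.pi/2;x0,y0=cx+72*np.cos(th),cy+72*np.sin(th)
        for rr,w in((37.5,1),(42.5,-.5),(33,-.3)):
            P=np.c_[x0+rr*np.cos(a),y0+rr*np.sin(a),np.full(180,76. if w>0 else 72)]
            K,R,tt=c;q=(P@R.T+tt)@K.T;q=(q[:,:2]/q[:,2:]).astype('float32')
            s+=w*np.minimum(cv2.remap(img,q[:,0].copy(),q[:,1].copy(),1),255).mean()
    return s
from scipy.optimize import differential_evolution as D
for n in('top0.png','t2.png'):
    g=cv2.cvtColor(cv2.imread('pics/'+n),6).astype('float32')
    o=D(lambda x:-sc(g,np.radians(x[0]),x[1],x[2]),[(-12,16),(545,562),(139,156)],seed=1,maxiter=40,popsize=12)
    print(n,o.x,o.fun)
g=255-cv2.cvtColor(cv2.imread('pics/t2.png'),6).astype(float)
b=[]
for u,v in((165,161),(261,161),(260,257)):
    w=g[v-4:v+5,u-4:u+5];w=np.clip(w-np.median(w)-8,0,None);Y,X=np.mgrid[v-4:v+5,u-4:u+5]
    b.append(px2w(c,(w*X).sum()/w.sum(),(w*Y).sum()/w.sum(),10)[:2])
print('base',an(b[0]-b[1])-90,an(b[1]-b[2]),an(b[0]-b[2])-45,(b[0]+b[2])/2)
E
```

```text
[548.20225325 218.68332619] [558.6443053  75.6300739] [481.54088713 141.73915418] [627.82869115 152.14921137] 4.174853083686116 4.0703911759698075
top0.png [  1.53185341 555.40157928 148.55795818] -126.1571044921875
t2.png [  3.90417066 555.14868061 148.10939258] -136.35501098632812
base 4.288342912770176 4.327925979955517 4.369536658481721 [555.61200065 149.08477701]
```

The table stands at about 4.0° against the base's 4.33°, within about 0.3°. I'm nudging the wheel 1° more, then releasing and retreating.

>>> servo_tool(
  plan=[
    [[1,0,0.022,0,0,0,0],[1,0,0,0,0,0,0],[0.4,0,0,0,0,0,0],[-0.2,0,0,0,0,0,0],[-1,0,0,0,0,0,0]],
  ],
)

```text
t: 14.9
ee_pos: [393.4, 284.5, 193.1]
orientation: [-0.409, -3.114, 0.001]
ft_force: [0.6, 1.0, 1.4]
width: 35.2
grasp_force: 0.0
```

>>> servo_tool(
  plan=[
    [[-1,0,0,0,0,0,0],[-1,0,0,0,0,0,0],[-1,0,0,0,0,0,0],[-1,0,0,0,0,0,0],[-1,0,0,0,0,0,0]],
  ],
)

```text
t: 15.32
ee_pos: [393.7, 284.8, 193.3]
orientation: [-0.408, -3.115, 0.0]
ft_force: [-0.3, -0.1, -0.6]
width: 69.0
grasp_force: 0.0
```

>>> servo_tool(
  plan=[
    [[-1,0,0,0.3,0,0,0],[-1,0,0,0.6,0,0,0],[-1,0,0,0.8,0,0,0],[-1,0,0,0.8,0,0,0],[-1,-0.2,0.4,0.3,0,0,0]],
  ],
)

```text
t: 15.73
ee_pos: [387.4, 300.4, 309.2]
orientation: [0.411, 3.111, 0.005]
ft_force: [0.7, -0.0, 0.3]
width: 88.0
grasp_force: 0.0
```

>>> servo_tool(
  plan=[
    [[-1,-0.3,0.7,0,0,0,0],[-1,-0.3,0.7,0,0,0,0],[-1,-0.3,0.7,0,0,0,0],[-1,0,0,0,0,0,0],[-1,0,0,0,0,0,0]],
  ],
)

```text
t: 16.15
ee_pos: [349.1, 385.6, 305.2]
orientation: [0.404, 3.115, -0.0]
ft_force: [-0.9, -0.7, 0.7]
width: 87.7
grasp_force: 0.0
```

```bash
python3 - <<'E'
from h import *
c,i=save('top','t3.png');s,j=save('side','s3.png')
a=cv2.resize(i[140:285,95:275][:,:,::-1],(400,322),interpolation=3);b=cv2.resize(j[100:229,170:330][:,:,::-1],(400,322),interpolation=3)
cv2.imwrite('pics/c5.png',np.clip(np.hstack([a,b])*1.4,0,255).astype('uint8'))
o=readout.get_obs();print(o['t'],o['ee_pos'],o['ft_force'])
p=cv2.imread('pics/t2.png').astype(int)[145:260,155:265];q=cv2.imread('pics/t3.png').astype(int)[145:260,155:265]
print(abs(p-q).mean(), abs(cv2.imread('pics/top0.png').astype(int)[145:260,155:265]-q).mean())
E
```

```text
16.25 [349.64351591 384.14250888 305.04802056] [-0.44295582  0.11684233 -0.29912861]
3.699920948616601 8.525191040843215
```

View pics/c5.png

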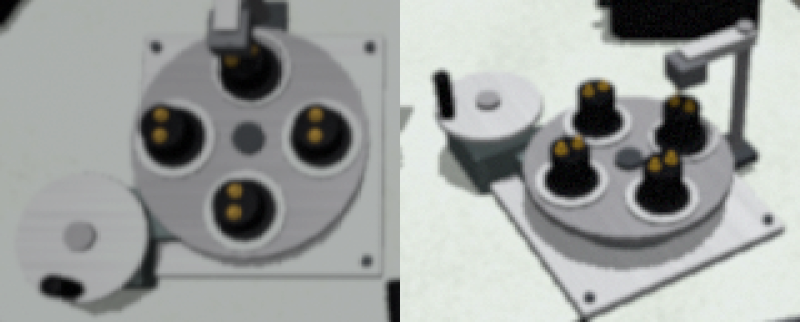

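Both views show the meter upright in its nest under the probe head (side crop (683,120)), with the gripper clear. One last angle check, then I'll hand in.

```bash
python3 - <<'E'
from h import *
c=cam('top');g=cv2.cvtColor(cv2.imread('pics/t3.png'),6)
m=(g[255:285,105:150]<45).astype('uint8');n,l,s,ce=cv2.connectedComponentsWithStats(m);k=1+s[1:,4].argmax()
p0=cv2.cvtColor(cv2.imread('pics/top0.png'),6);m0=(p0[255:285,105:150]<45).astype('uint8');n0,l0,s0,c0=cv2.connectedComponentsWithStats(m0);k0=1+s0[1:,4].argmax()
for q in(c0[k0],ce[k]):
    P=px2w(c,q[0]+105,q[1]+255,122);print(P,np.degrees(np.arctan2(P[1]-288.3,P[0]-442.7))%360)
E
```

```text
[394.26028394 276.68933705 122.        ] 193.47910264769175
[392.31375261 285.94483209 122.        ] 182.6761872889515
```

```bash
python3 -c "
from workcell import close_job
print(close_job())"
```

```text
the job is handed in; nothing more can be done
None
```

The meter sits flat, terminals up, in the formerly empty nest, and two clockwise turns of the handwheel brought it under the probe to within about 0.3° of table angle by camera; the arm is clear and the job is handed in at about 16 s.

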